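# Hang the palm sander on the spring balancer

### The job

Set the palm sander gently down in its plywood parking tray and let go; then pull the balancer's sprung hook down, swing it in under the sander's bail and let it rise under control, never letting it fly up, until it is fully up and the sander hangs still from the hook above its tray. Keep the sander upright throughout, and leave the jar, glue bottle, sanding block and wood offcut where they are.

Things in the scene. Friction and masses are not known exactly. Their poses are not given: they have to be found in the camera images.
- sander_mid (a point): green palm sander, 0.6 to 0.85 kg, on a black pad 120 (its x) x 90 mm. Point on its centre line, 80 mm above the underside of the pad, z up. Pad and skirt reach 42 mm high; above that a round body at most 73 mm across, top at 105 mm. A steel bail stands on top (see bail): lift the sander by it.
- bail (a point): underside of the peak of the sander's bail, 155 mm above the underside of its pad. The bail is an upright house-shaped loop of flat bar in the sander's x-z plane, 12 mm thick along y: pinch the peak there from above. Roof bars 8 mm thick slope down at 0.41 rad to legs at x = +-32 mm; peak's top at 163 mm. Opening 50 mm high under the peak, 56 mm wide, passed through along y, either way.
- tray (a point): centre of the inner floor (5 mm above the bench) of the fixed plywood parking tray: inside 130 mm along its x by 100 mm along its y, walls 5 mm thick, rims 22 mm above the bench. Its x axis points at the balancer post, 240 mm away, so the tray lies on the hook's arc. The sander fits only with its x along the tray's x, either way round.
- mast_foot (a point): foot, on the bench, of the axis of the balancer's upright post (26 mm thick; red spring drum on top, 84 mm across, 348 to 404 mm high). A yellow level arm, 22 mm wide, slides up and down the post (joint lift) and swings about it (joint swing); its end carries the knob and the hook.
- swing (a joint): swing of the arm about the post, rad, -1.1 to 1.1; stays where left, light friction. At 0 the arm points along -x of the mast_foot frame (roughly towards the robot); at angle a its end is 240 mm from the post in direction (-cos a, +sin a) of that frame. The hook's tongue points the way positive swing goes.
- lift (a joint): how far the arm is pulled down, m: 0 fully up, 0.125 fully down. A spring pulls it up with a net 12 N at the top, 15 N at the bottom; with the sander hung on it still rises to the top. Let go low down, the empty hook flies up at up to 0.8 m/s (over 0.3 m/s counts as flying up).
- knob (a point): centre of the grip of the upright red pull knob on the arm's end, 26 mm across, from 24 mm below to 20 mm above this point, which is 340 mm above the bench when the arm is fully up. A steel disc 64 mm across lies at the knob's foot. The yellow arm bar leads to the post 32 to 48 mm below this point.
- hook_seat (a point): where the bail rests on the hook: top of its level tongue, 110.5 mm below knob and 22 mm to its +y side (+x points to the post). 9 mm round bar: a shank straight down from the knob's axis, then the tongue, along +y square to the arm, 50 mm from the axis to its end, with the tip turned up 14 mm above this point.
- jar: bystander: amber jar, 76 mm across, 100 mm tall; origin at the centre of its underside
- glue: bystander: yellow glue bottle, 58 mm across, 190 mm tall; origin at the centre of its underside
- sandblock: bystander: cork sanding block 100 x 65 x 42 mm, long side along x; origin at the centre of its underside
- offcut: bystander: pale wood offcut 110 x 60 x 35 mm, long side along x; origin at the centre of its underside

How it is judged:
By the outcome, as a careful person would: the job done as asked, in the order asked, and still so for the second after the job is handed in, with the robot touching nothing.
It also fails if it takes over 72 s, if anything falls off the work surface, if the arm or the gripper's body presses on something with over 40 N, if the wrist force passes 120 N, or if a joint passes its speed limit or range.

### The arm

A 6-joint arm with a two-finger parallel gripper is mounted at the origin on the work surface. World frame = base frame: x ahead of the robot, y to its left, z up, the work surface at z = 0. Lengths are in m, angles in rad, forces in N, time in s.
With the tool pointing down it reaches from about 0.25 to 0.725 m from the base axis. Payload 4 kg.
Tool frame: the origin (TCP) lies on the centre line of the jaws, within the pads' length; the fingertips stand ahead of it and the grasp point (between the pads) lies 11 mm behind it (bot.tip_extent is the z of the fingertips in the tool frame, in m); z points along the fingers, y is the direction in which the jaws open and shut (so a half turn about z gives the same grasp; the last joint's range is limited). The gripper opens to 85 mm and grips with 20 to 120 N. Pads are 22 mm wide; open, the fingers measure 114 mm over their backs; the gripper's body (76 mm by 85 mm) begins 54 mm behind the grasp point. The pads swing forward as they close: fully open they stand 13 mm farther back than shut.
Start: joints at [1.125, 0.241, 0.005, 1.335, 0, 1.571], TCP at [0.216, 0.451, 0.239] pointing down, gripper open.
Joint ranges: [-2.72, 2.72], [-1.05, 1.87], [-1.09, 1.28], [-1.99, 2.15], [-1.42, 1.44], [-3.14, 3.14]. Speed limits (rad/s): [2.79, 2.79, 3.14, 3.14, 3.14, 3.14].

### API

Orientations are given as a unit quaternion [x, y, z, w].
In Python, from workcell import bot gives the robot as it stands.
- The arm moves only by the shell command python3 -m jog 'ROWS'. ROWS is JSON, a list that holds one entry, the list of rows, each a list of 7 numbers: the shift along the world's x, y, z in m, then the turn, a rotation vector about the world's x, y, z in degrees, then the closure in counts, from 0 (fully open) to 255 (shut). In form: [[[tx, ty, tz, ax, ay, az, fingers], ...]]. A call has 1 to 10 rows; each row is the pose to reach, as a shift and turn from the pose commanded when the call began; what a row does not reach only later rows make up. A row lasts 1/12 s, in which the tool goes at most 41.7 mm and 7.16 degrees, less where a joint would pass 70% of its speed; a pose out of reach is approached as far as the arm can. A call with a gripper value outside its range is refused whole. The fingers move at their own pace and stop on an object; the grip force is fixed at half the most. Time passes only in rows, so rows that repeat a pose let the fingers close. It gives the time, the measured TCP pose, the force and the opening at its end, in the units of the state.
- bot.get_obs(): the state, without advancing time (a new reading comes with each control period).
- bot.camera(name): name is "scene" or "top" or "wrist"; returns the picture (400x640x3 uint8, blue, green, red); there is no depth.
- bot.camera_model(name): a dict with "K" (3x3 intrinsics, pixels), "T" (4x4, takes a point from camera to world coordinates). Camera axes: x right, y down, z forward; pixel columns grow to the right and rows downward; lengths in m; the calibration is good to about 2 mm. A picture is of the moment at which its call begins: read the wrist's pose just before it. camera_model takes no time and is no camera call; for the wrist camera it gives the pose at the moment of the call.
- bot.job_done(): hands the job in, once; it reports no verdict.
The state is a dict: "clock": time; "joint_pos": joint angles; "joint_vel": joint speeds; "tau": joint torques, N m; "eef_pos": TCP position; "tool_rot": TCP orientation; "ft_force": force on the tool from outside, world axes, zero at the start; "ft_torque": the same for the moment, N m; "grip_width": finger opening in m.
Only numpy, scipy, OpenCV 4.12 (cv2) and the standard library are available. Lean on these libraries where they do the work, as an engineer would, in place of code of your own. Each camera call takes 0.05 s, during which the arm holds its last target. There are 200 camera calls.

## Working session

There is one attempt and no reset: what is moved stays moved. The work goes in short steps, Python scripts to look and compute and a shell command to move; the robot and the scene stay as the last step left them, time stands still between calls to the robot, and variables do not carry over. Pictures are saved under pics/ and viewed, about 8 in all and at most 12, crops included, and the job is handed in when it is done.

```bash
ls; mkdir -p pics; cat > h.py <<'E'
import numpy as np,cv2
from workcell import bot
def snap(n,f):
    m=bot.camera_model(n);im=bot.camera(n);cv2.imwrite('pics/'+f,im);return im,m
def ray(m,u,v,z):
    d=m["T"][:3,:3]@np.linalg.inv(m["K"])@np.array([u,v,1.]);o=np.array(m["T"])[:3,3]
    return o+d*(z-o[2])/d[2]
def proj(m,p):
    q=np.linalg.inv(m["T"])@np.append(p,1);q=np.array(m["K"])@q[:3];return q[:2]/q[2]
E
python3 - <<'E'
from h import *
for n in("scene","top"):
    im,m=snap(n,n+"1.png");print(n,np.round(m["K"],1).tolist(),np.round(m["T"],3).tolist())
o=bot.get_obs();print(o["clock"],o["eef_pos"],o["tool_rot"],o["ft_force"],o["grip_width"],bot.tip_extent)
E
```

```text
pics
scene [[461.0, 0.0, 311.3], [0.0, 461.0, 201.3], [0.0, 0.0, 1.0]] [[0.638, 0.449, -0.626, 1.412], [0.77, -0.354, 0.531, -0.697], [0.017, -0.82, -0.571, 0.943], [0.0, 0.0, 0.0, 1.0]]
top [[462.5, 0.0, 320.4], [0.0, 462.5, 203.2], [0.0, 0.0, 1.0]] [[0.019, -0.987, 0.157, 0.372], [-1.0, -0.02, -0.007, -0.004], [0.01, -0.157, -0.988, 1.659], [0.0, 0.0, 0.0, 1.0]]
0.1 [0.21535748 0.45062911 0.238478  ] [ 2.21044904e-01  9.75263158e-01 -9.39054529e-04 -2.05019777e-04] [-0.36433187 -0.08464939  0.05566758] 0.08510936673412776 0.008
```

View pics/scene1.png

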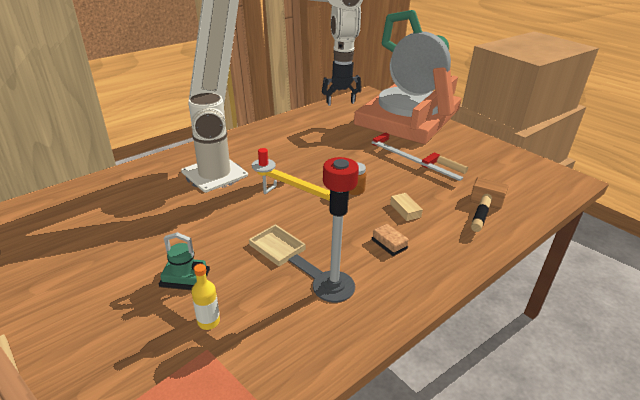

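View pics/top1.png

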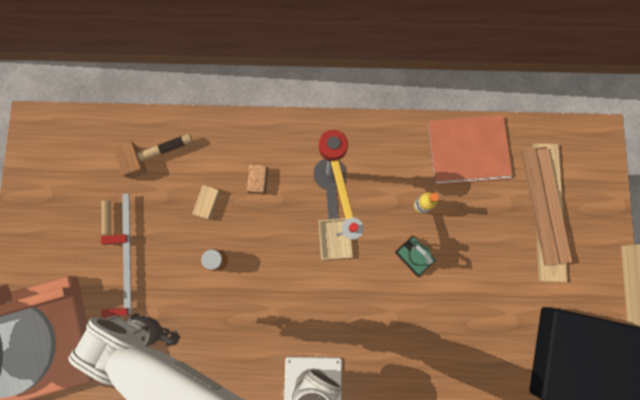

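The scene view shows the sander at (180,265), tray (277,245), post (335,285) and knob (263,157). In the top view the tray is at (337,240), the knob at (353,229) and the sander at (416,255). I'll enlarge both.

```bash
python3 - <<'E'
import cv2
a=cv2.imread('pics/top1.png')[125:285,300:450];cv2.imwrite('pics/topc.png',cv2.resize(a,None,fx=3.75,fy=3.75,interpolation=cv2.INTER_CUBIC))
a=cv2.imread('pics/scene1.png')[140:310,150:370];cv2.imwrite('pics/scc.png',cv2.resize(a,None,fx=3.5,fy=3.5,interpolation=cv2.INTER_CUBIC))
E
```

```text
(no output)
```

View pics/topc.png

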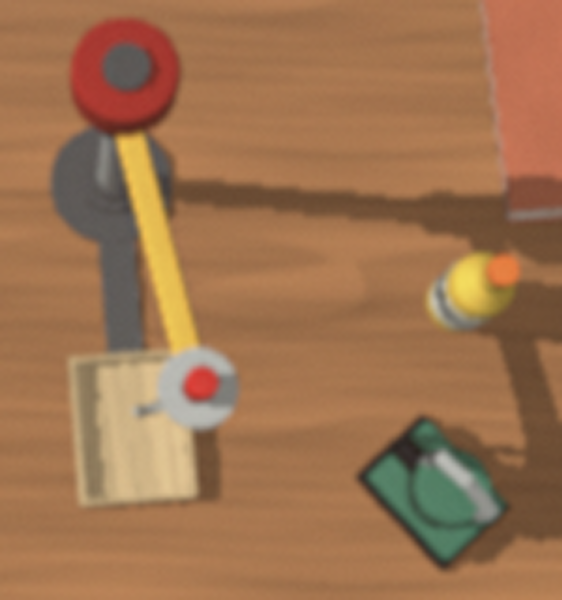

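View pics/scc.png

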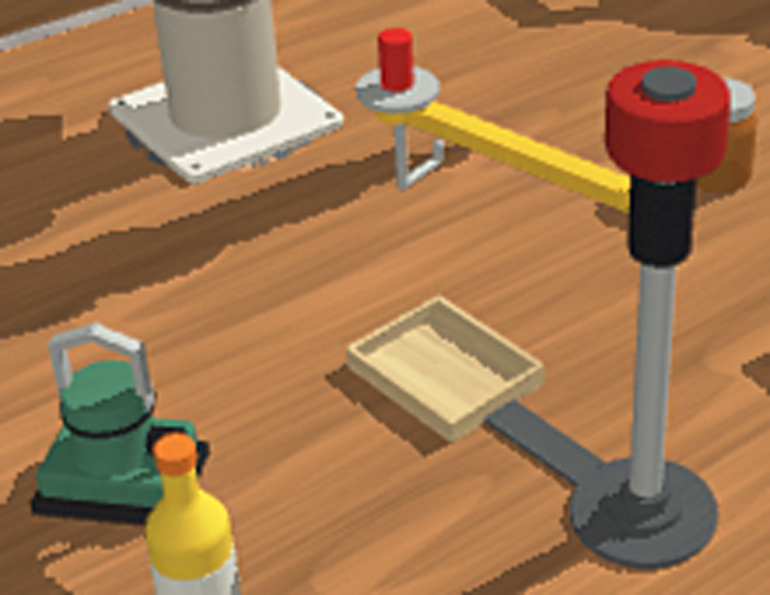

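```bash
cat > m1.py <<'E'
from h import *
mt=bot.camera_model("top");ms=bot.camera_model("scene")
T=lambda u,v,z:ray(mt,300+(u+.5)/3.75-.5,125+(v+.5)/3.75-.5,z)
S=lambda u,v,z:ray(ms,150+(u+.5)/3.5-.5,140+(v+.5)/3.5-.5,z)
tc=[(68,356),(187,350),(198,497),(80,506)]
P=np.array([T(*c,.022) for c in tc]);print("tray",P[:,:2].round(3).tolist(),P.mean(0).round(4))
P=np.array([S(*c,.022) for c in [(347,352),(438,298),(544,366),(452,430)]]);print("trayS",P[:,:2].round(3).tolist(),P.mean(0).round(4))
print("drum",T(128,67,.404).round(4),"S",S(669,85,.41).round(4))
print("foot S",S(643,512,.006).round(4))
print("knobtop",T(201,379,.36).round(4),"S",S(396,37,.36).round(4))
print("tip T",T(141,411,.2435).round(4),"S",S(440,145,.2435).round(4))
P=np.array([T(*c,.025) for c in [(423,417),(508,507),(446,568),(360,477)]]);print("pad",P[:,:2].round(3).tolist(),P.mean(0).round(4))
print("bail legs tops T",T(437,457,.147).round(4),T(492,516,.147).round(4),"peak T",T(468,480,.163).round(4),"S peak",S(96,327,.163).round(4),"legs",S(55,342,.15).round(4),S(141,350,.15).round(4))
E
python3 m1.py
```

```text
tray [[0.573, -0.007], [0.581, -0.12], [0.442, -0.132], [0.431, -0.021]] [ 0.5066 -0.07    0.022 ]
trayS [[0.445, -0.129], [0.432, -0.02], [0.569, -0.004], [0.586, -0.116]] [ 0.5081 -0.0672  0.022 ]
drum [ 0.7445 -0.047   0.404 ] S [ 0.7542 -0.0527  0.41  ]
foot S [ 0.7453 -0.0438  0.006 ]
knobtop [ 0.5158 -0.107   0.36  ] S [ 0.5136 -0.1055  0.36  ]
tip T [ 0.5014 -0.0673  0.2435] S [ 0.5054 -0.0629  0.2435]
pad [[0.521, -0.344], [0.438, -0.423], [0.38, -0.363], [0.463, -0.284]] [ 0.4507 -0.3534  0.025 ]
bail legs tops T [ 0.4753 -0.3302  0.147 ] [ 0.4251 -0.3773  0.147 ] peak T [ 0.4549 -0.3532  0.163 ] S peak [ 0.4493 -0.3489  0.163 ] legs [ 0.4306 -0.3759  0.15  ] [ 0.4801 -0.3291  0.15  ]
```

Estimates: tray (0.507,-0.069) with yaw 5.4°, post (0.745,-0.046), knob (0.515,-0.106), sander (0.450,-0.352) with yaw 43.5°. First I'll grip the knob and park the hook away from the tray on the -y side.

```bash
python3 -m jog '[[[0.15,-0.278,0.162,0,0,-50,0],[0.15,-0.278,0.162,0,0,-50,0],[0.15,-0.278,0.162,0,0,-50,0],[0.15,-0.278,0.162,0,0,-50,0],[0.15,-0.278,0.162,0,0,-50,0],[0.15,-0.278,0.162,0,0,-50,0],[0.15,-0.278,0.162,0,0,-50,0],[0.15,-0.278,0.162,0,0,-50,0],[0.15,-0.278,0.162,0,0,-50,0],[0.15,-0.278,0.162,0,0,-50,0]]]'
python3 -m jog '[[[0.149,-0.279,0,0,0,0,0],[0.149,-0.279,0,0,0,0,0],[0.149,-0.279,0,0,0,0,0],[0.149,-0.279,0,0,0,0,0],[0.149,-0.279,0,0,0,0,0],[0.149,-0.279,0,0,0,0,0],[0.149,-0.279,0,0,0,0,0],[0.149,-0.279,0,0,0,0,0],[0.149,-0.279,0,0,0,0,0],[0.149,-0.279,0,0,0,0,0]]]'
python3 - <<'E'
from h import *
im,m=snap("wrist","w1.png");o=bot.get_obs();print(o["eef_pos"],o["tool_rot"],o["ft_force"])
for p in [(.515,-.106,.36),(.515,-.106,.316)]: print(proj(m,p))
E
```

```text
clock: 0.93
eef_pos: [0.3676, 0.1705, 0.4034]
tool_rot: [0.615, 0.789, 0.002, 0.001]
ft_force: [0.6, 0.8, 0.2]
grip_width: 0.0855
clock: 1.77
eef_pos: [0.5148, -0.1062, 0.3994]
tool_rot: [0.613, 0.79, -0.001, -0.002]
ft_force: [-0.1, -0.1, -0.4]
grip_width: 0.0853
[ 0.51441746 -0.10525551  0.40011657] [ 6.12574089e-01  7.90411936e-01 -2.87445804e-04 -1.36863519e-03] [-0.41987363  0.11767764  0.56381166]
[321.51523114 232.36650025]
[321.53062399 209.90143042]
```

View pics/w1.png

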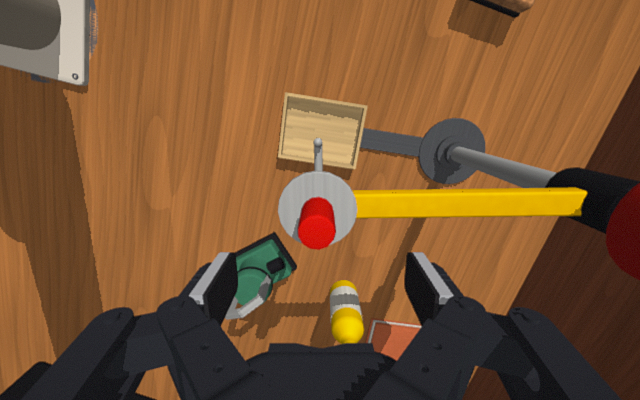

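The knob top is at (317,231), against a predicted (321.5,232), so it lies about 2–3 mm nearer the robot. I'll shift, descend and grip.

```bash
python3 - <<'E'
from h import *
m=bot.camera_model("wrist");print(ray(m,317,230,.36),ray(m,317,209,.316), ray(m,453,150,.01))
E
python3 -m jog '[[[-0.002,0,-0.03,0,0,0,0],[-0.002,0,-0.05,0,0,0,0],[-0.002,0,-0.067,0,0,0,0],[-0.002,0,-0.067,0,0,0,255],[-0.002,0,-0.067,0,0,0,255],[-0.002,0,-0.067,0,0,0,255],[-0.002,0,-0.067,0,0,0,255],[-0.002,0,-0.067,0,0,0,255],[-0.002,0,-0.067,0,0,0,255],[-0.002,0,-0.067,0,0,0,255]]]'
```

```text
[ 0.51145933 -0.10447935  0.36      ] [ 0.51106202 -0.10547623  0.316     ] [ 0.74282131 -0.039954    0.01      ]
clock: 2.65
eef_pos: [0.5122, -0.1061, 0.3357]
tool_rot: [0.613, 0.79, -0.0, 0.001]
ft_force: [-4.8, -0.9, 5.8]
grip_width: 0.0244
```

```bash
python3 -m jog '[[[0.0046,-0.0157,0,0,0,3.9,255],[0.0103,-0.031,0,0,0,7.8,255],[0.017,-0.0458,0,0,0,11.7,255],[0.0248,-0.0602,0,0,0,15.6,255],[0.0334,-0.074,0,0,0,19.5,255],[0.0431,-0.0872,0,0,0,23.4,255],[0.0536,-0.0997,0,0,0,27.3,255],[0.0649,-0.1115,0,0,0,31.2,255],[0.0649,-0.1115,0,0,0,31.2,255],[0.0649,-0.1115,0,0,0,31.2,255]]]'
python3 -m jog '[[[0,0,0,0,0,0,0],[0,0,0,0,0,0,0],[0,0,0,0,0,0,0],[0,0,0,0,0,0,0],[0,0,0.04,0,0,0,0],[0,0,0.08,0,0,0,0],[0,0,0.08,0,0,0,0]]]'
```

```text
clock: 3.48
eef_pos: [0.5781, -0.219, 0.3352]
tool_rot: [0.378, 0.926, -0.0, 0.001]
ft_force: [-2.4, -2.4, 4.7]
grip_width: 0.0244
clock: 4.07
eef_pos: [0.5787, -0.2175, 0.4234]
tool_rot: [0.377, 0.926, 0.0, 0.008]
ft_force: [0.9, 0.1, 2.5]
grip_width: 0.0857
```

```bash
python3 -m jog '[[[-0.126,-0.134,0,0,0,-92,0],[-0.126,-0.134,0,0,0,-92,0],[-0.126,-0.134,0,0,0,-92,0],[-0.126,-0.134,0,0,0,-92,0],[-0.126,-0.134,0,0,0,-92,0],[-0.126,-0.134,0,0,0,-92,0],[-0.126,-0.134,-0.02,0,0,-92,0],[-0.126,-0.134,-0.05,0,0,-92,0],[-0.126,-0.134,-0.08,0,0,-92,0],[-0.126,-0.134,-0.11,0,0,-92,0]]]'
python3 -m jog '[[[0,0,-0.04,0,0,-21,0],[0,0,-0.04,0,0,-21,0],[0,0,-0.04,0,0,-21,0],[0,0,-0.04,0,0,-21,0],[0,0,-0.04,0,0,-21,0]]]'
python3 - <<'E'
from h import *
im,m=snap("wrist","w2.png");o=bot.get_obs();print(o["eef_pos"],o["tool_rot"],o["ft_force"])
for p in [(.451,-.352,.163),(.4742,-.33,.15),(.4278,-.374,.15)]: print(proj(m,p))
mt=bot.camera_model("top");print("glue",ray(mt,300+455/3.75,125+288/3.75,.1))
E
```

```text
clock: 4.9
eef_pos: [0.4516, -0.3514, 0.3035]
tool_rot: [0.85, 0.528, 0.0, 0.001]
ft_force: [0.9, 0.0, -0.8]
grip_width: 0.0856
clock: 5.32
eef_pos: [0.4519, -0.3514, 0.2646]
tool_rot: [0.93, 0.368, 0.0, 0.0]
ft_force: [-0.3, 0.7, 0.6]
grip_width: 0.0851
[ 0.45204025 -0.35157225  0.26505373] [9.29745561e-01 3.68201397e-01 5.28281868e-04 8.02974283e-04] [-0.14915832 -0.5362453   0.37194724]
[320.46804389 203.85174169]
[320.27581495 164.18349395]
[320.64858983 231.93272443]
glue [ 0.63151268 -0.3600407   0.1       ]
```

View pics/w2.png

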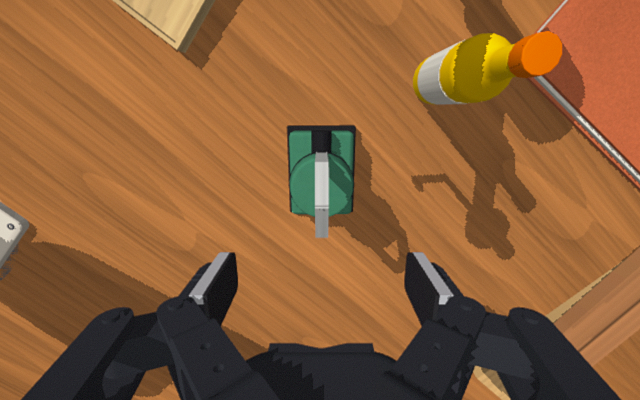

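The bail is at column 321 and its peak at about row 207 (predicted 320, 204), so it is aligned. Next I descend, pinch and lift.

```bash
python3 -m jog '[[[-0.001,-0.001,-0.04,0,0,0,0],[-0.001,-0.001,-0.075,0,0,0,0],[-0.001,-0.001,-0.1,0,0,0,0],[-0.001,-0.001,-0.119,0,0,0,0],[-0.001,-0.001,-0.119,0,0,0,255],[-0.001,-0.001,-0.119,0,0,0,255],[-0.001,-0.001,-0.119,0,0,0,255],[-0.001,-0.001,-0.119,0,0,0,255],[-0.001,-0.001,-0.119,0,0,0,255],[-0.001,-0.001,-0.119,0,0,0,255]]]'
python3 -m jog '[[[0,0,0,0,0,0,255],[0,0,0,0,0,0,255],[0,0,0,0,0,0,255],[0,0,0.01,0,0,0,255],[0,0,0.025,0,0,0,255],[0,0,0.045,0,0,0,255],[0,0,0.06,0,0,0,255],[0,0,0.06,0,0,0,255]]]'
```

```text
clock: 6.2
eef_pos: [0.4513, -0.3529, 0.1469]
tool_rot: [0.93, 0.367, 0.001, 0.001]
ft_force: [-0.3, -0.9, 0.6]
grip_width: 0.0124
clock: 6.87
eef_pos: [0.4512, -0.3529, 0.2078]
tool_rot: [0.93, 0.367, 0.001, 0.001]
ft_force: [0.2, -1.0, -5.1]
grip_width: 0.0106
```

```bash
python3 -m jog '[[[-0.002,0.006,0,0,0,-1,255],[-0.006,0.018,0,0,0,-2.5,255],[-0.011,0.033,0,0,0,-4.5,255],[-0.016,0.049,0,0,0,-7,255],[-0.021,0.065,0,0,0,-9,255],[-0.026,0.081,0,0,0,-11,255],[-0.031,0.097,0,0,0,-13,255],[-0.036,0.113,0,0,0,-15,255],[-0.041,0.128,0,0,0,-17,255],[-0.044,0.14,0,0,0,-19,255]]]'
python3 -m jog '[[[0.006,0.013,0,0,0,-2,255],[0.016,0.027,0,0,0,-4,255],[0.027,0.042,0,0,0,-6,255],[0.039,0.058,0,0,0,-8,255],[0.051,0.075,0,0,0,-10,255],[0.063,0.092,0,0,0,-12,255],[0.075,0.109,0,0,0,-14,255],[0.086,0.125,0,0,0,-16,255],[0.095,0.137,0,0,0,-18,255],[0.1,0.1445,0,0,0,-19,255]]]'
python3 -m jog '[[[0,0,0,0,0,0,255],[0,0,0,0,0,0,255],[0,0,0,0,0,0,255]]]'
python3 - <<'E'
from h import *
im,m=snap("scene","s2.png");im2,mt=snap("top","t2.png");w,mw=snap("wrist","w3.png");o=bot.get_obs();print(o["eef_pos"],o["tool_rot"],o["ft_force"],o["grip_width"])
a=cv2.resize(im[110:300,170:360],None,fx=3,fy=3,interpolation=2);c=cv2.resize(w[0:285],None,fx=.65,fy=.65)
b=cv2.resize(im2[190:290,300:400],None,fx=2.1,fy=2.1,interpolation=2)
H=np.zeros((570,800,3),np.uint8);H[:,:570]=a;H[:210,580:790]=b;cv2.imwrite('pics/c2.png',H)
E
```

```text
clock: 7.7
eef_pos: [0.4039, -0.2099, 0.203]
tool_rot: [0.978, 0.207, -0.002, -0.002]
ft_force: [-0.6, -0.4, -6.5]
grip_width: 0.0105
clock: 8.53
eef_pos: [0.5056, -0.0657, 0.203]
tool_rot: [0.999, 0.044, -0.002, -0.001]
ft_force: [0.8, -0.3, -5.6]
grip_width: 0.0105
clock: 8.78
eef_pos: [0.505, -0.0681, 0.204]
tool_rot: [0.999, 0.044, -0.002, -0.0]
ft_force: [0.4, 0.3, -6.2]
grip_width: 0.0108
[ 0.50572651 -0.06847203  0.20496361] [ 9.99056904e-01  4.34170409e-02 -5.12618121e-04  9.38355381e-06] [ 0.67140955  0.5432445  -6.2570299 ] 0.010878540640391803
```

View pics/c2.png

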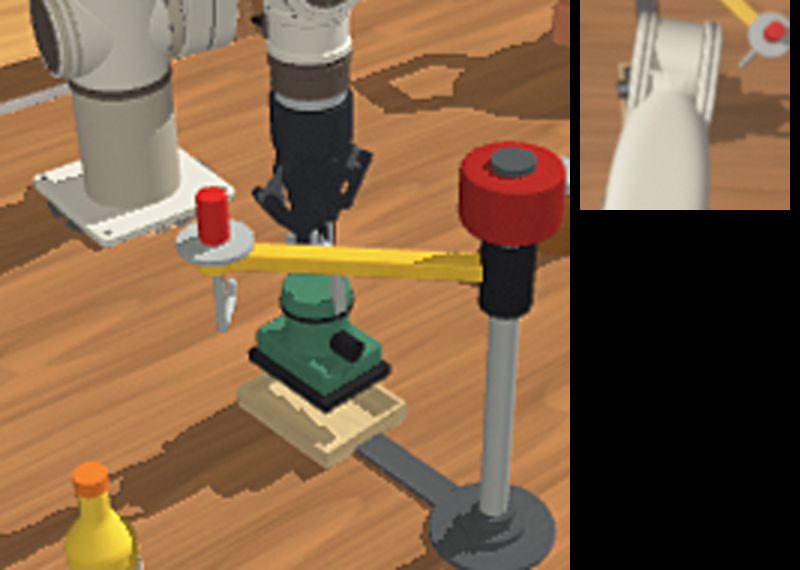

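View pics/w3.png

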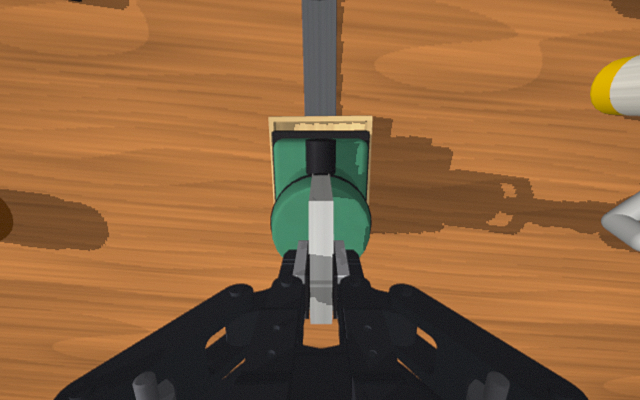

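```bash
python3 - <<'E'
from h import *
m=bot.camera_model("wrist");s=bot.camera_model("scene")
print("tray far outer corners",ray(m,269,117,.022),ray(m,373,116,.022))
print("pad far corners",[ray(m,u,131,z).round(4) for u in(275,368) for z in(.06,.075)])
P=[ray(s,170+u/3,110+v/3,z)for u,v,z in[(328,408,.058),(390,369,.06),(250,355,.06)]];print(np.round(P,4), "diag centre",(P[1]+P[2])/2)
P=[ray(s,170+u/3,110+v/3,.022)for u,v in[(330,450),(406,407),(238,388)]];print(np.round(P,4), "tray centre",(P[1]+P[2])/2)
E
```

```text
tray far outer corners [ 0.5690244  -0.00820285  0.022     ] [ 0.57948859 -0.11731071  0.022     ]
pad far corners [array([ 0.5585, -0.0207,  0.06  ]), array([ 0.5598, -0.0229,  0.075 ]), array([ 0.566 , -0.1079,  0.06  ]), array([ 0.5669, -0.1054,  0.075 ])]
[[ 0.5613 -0.0955  0.058 ]
 [ 0.5534 -0.0115  0.06  ]
 [ 0.446  -0.1098  0.06  ]] diag centre [ 0.49968848 -0.06062614  0.06      ]
[[ 0.579  -0.1071  0.022 ]
 [ 0.5751 -0.0077  0.022 ]
 [ 0.4429 -0.1251  0.022 ]] tray centre [ 0.50898051 -0.06639716  0.022     ]
```

```bash
python3 -m jog '[[[0.002,0,-0.006,0,0,0.5,255],[0.002,0,-0.014,0,0,0.5,255],[0.002,0,-0.022,0,0,0.5,255],[0.002,0,-0.03,0,0,0.5,255],[0.002,0,-0.037,0,0,0.5,255],[0.002,0,-0.042,0,0,0.5,255],[0.002,0,-0.046,0,0,0.5,255],[0.002,0,-0.048,0,0,0.5,255],[0.002,0,-0.048,0,0,0.5,255]]]'
python3 -m jog '[[[0,0,-0.001,0,0,0,255],[0,0,-0.002,0,0,0,255],[0,0,-0.003,0,0,0,255],[0,0,-0.003,0,0,0,255]]]'
python3 -m jog '[[[0,0,-0.001,0,0,0,255],[0,0,-0.0015,0,0,0,255],[0,0,-0.002,0,0,0,255],[0,0,-0.002,0,0,0,255]]]'
```

```text
clock: 9.68
eef_pos: [0.5082, -0.0678, 0.1568]
tool_rot: [0.999, 0.048, -0.0, -0.0]
ft_force: [-0.1, -0.4, -5.6]
grip_width: 0.0108
clock: 10.02
eef_pos: [0.5086, -0.0678, 0.1544]
tool_rot: [0.999, 0.048, 0.0, -0.0]
ft_force: [-0.1, 0.7, -6.2]
grip_width: 0.0108
clock: 10.35
eef_pos: [0.5084, -0.0679, 0.1522]
tool_rot: [0.999, 0.048, -0.0, -0.0]
ft_force: [-0.1, 0.3, -6.5]
grip_width: 0.0105
```

```bash
python3 -m jog '[[[0,0,-0.0005,0,0,0,255],[0,0,-0.001,0,0,0,255],[0,0,-0.001,0,0,0,255]]]'; python3 -m jog '[[[0,0,-0.0005,0,0,0,255],[0,0,-0.001,0,0,0,255],[0,0,-0.001,0,0,0,255]]]'
```

```text
clock: 10.6
eef_pos: [0.5085, -0.0677, 0.152]
tool_rot: [0.999, 0.048, 0.0, -0.0]
ft_force: [-2.1, 0.9, -0.8]
grip_width: 0.0109
clock: 10.85
eef_pos: [0.5086, -0.0677, 0.152]
tool_rot: [0.999, 0.048, 0.001, -0.0]
ft_force: [-4.8, 1.8, 8.1]
grip_width: 0.0106
```

Touchdown came at the expected height (TCP 0.152). I'll relieve the push, release and rise.

```bash
python3 -m jog '[[[0,0,0.001,0,0,0,255],[0,0,0.001,0,0,0,255],[0,0,0.001,0,0,0,150],[0,0,0.001,0,0,0,0],[0,0,0.001,0,0,0,0],[0,0,0.001,0,0,0,0],[0,0,0.001,0,0,0,0],[0,0,0.001,0,0,0,0],[0,0,0.03,0,0,0,0],[0,0,0.065,0,0,0,0]]]'
python3 -m jog '[[[0,0,0.04,0,0,0,0],[0,0,0.06,0,0,0,0],[0,0,0.06,0,0,0,0]]]'
python3 - <<'E'
from h import *
w,m=snap("wrist","w4.png");s,ms=snap("scene","s4.png");o=bot.get_obs();print(o["eef_pos"],o["ft_force"],o["grip_width"])
print(proj(m,(.508,-.068,.168)))
H=np.zeros((560,800,3),np.uint8);H[:350,:560]=cv2.resize(w,(560,350));H[200:560,400:]=cv2.resize(s[130:310,190:390],(400,360),interpolation=2);cv2.imwrite('pics/c4.png',H)
E
```

```text
clock: 11.68
eef_pos: [0.5061, -0.0676, 0.213]
tool_rot: [0.999, 0.048, -0.004, -0.001]
ft_force: [0.7, -0.4, 0.4]
grip_width: 0.0855
clock: 11.93
eef_pos: [0.5113, -0.0683, 0.2812]
tool_rot: [0.999, 0.048, 0.005, 0.001]
ft_force: [-0.0, -0.5, -0.3]
grip_width: 0.0851
[ 0.50906421 -0.0679768   0.27605149] [ 0.96628767 -0.48426433  0.07053858] 0.08563687047123637
[319.74384523 203.45887909]
```

View pics/c4.png

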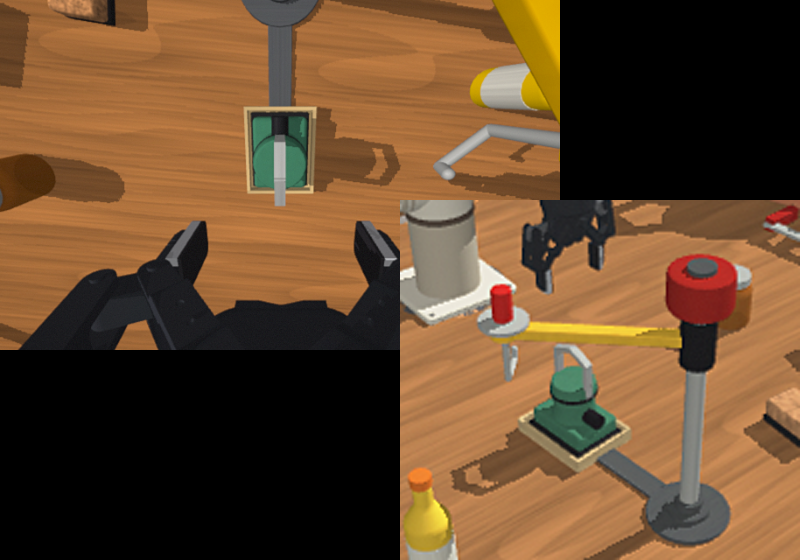

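The sander sits inside the tray, and the bail peak at (320,203) matches the prediction. Next I re-grip the knob, with the jaws along its swing direction.

```bash
python3 -m jog '[[[0,0,0.04,0,0,0,0],[0,0,0.08,0,0,6,0],[0,0,0.12,0,0,12,0],[0.01,-0.022,0.144,0,0,19,0],[0.025,-0.055,0.144,0,0,26,0],[0.041,-0.09,0.144,0,0,33,0],[0.056,-0.123,0.144,0,0,40.3,0],[0.067,-0.146,0.144,0,0,40.3,0],[0.069,-0.1505,0.144,0,0,40.3,0],[0.069,-0.1505,0.144,0,0,40.3,0]]]'
python3 -m jog '[[[0,0,0,0,0,0,0]]]'
python3 - <<'E'
from h import *
w,m=snap("wrist","w5.png");o=bot.get_obs();print(o["eef_pos"],o["tool_rot"])
print(proj(m,(.578,-.2185,.36)))
hs=cv2.cvtColor(w,cv2.COLOR_BGR2HSV);k=((hs[...,0]<6)|(hs[...,0]>174))&(hs[...,1]>200)&(hs[...,2]>190)
n,l,st,c=cv2.connectedComponentsWithStats(k.astype(np.uint8));
for i in range(1,n):
    if st[i,4]>200: print(st[i],c[i],ray(m,*c[i],.36))
E
```

```text
clock: 12.87
eef_pos: [0.5779, -0.2202, 0.4152]
tool_rot: [0.922, 0.388, -0.002, -0.002]
ft_force: [0.8, 1.0, 0.9]
grip_width: 0.0858
clock: 12.95
eef_pos: [0.5774, -0.2181, 0.4174]
tool_rot: [0.921, 0.389, -0.001, -0.001]
ft_force: [-0.2, 0.5, 0.2]
grip_width: 0.0856
[ 0.57722496 -0.21742223  0.41850797] [ 9.20946905e-01  3.89686627e-01 -5.91886223e-04 -8.83425539e-04]
[322.12259975 221.76322161]
[308 191  33  45 961] [322.74921956 217.02601457] [ 0.58082789 -0.21622232  0.36      ]
```

```bash
python3 -m jog '[[[0,0,-0.035,0,0,0,0],[0,0,-0.065,0,0,0,0],[0,0,-0.086,0,0,0,0],[0,0,-0.086,0,0,0,255],[0,0,-0.086,0,0,0,255],[0,0,-0.086,0,0,0,255],[0,0,-0.086,0,0,0,255],[0,0,-0.086,0,0,0,255],[0,0,-0.086,0,0,0,255],[0,0,-0.086,0,0,0,255]]]'
```

```text
clock: 13.83
eef_pos: [0.5779, -0.2192, 0.3354]
tool_rot: [0.921, 0.389, 0.001, 0.002]
ft_force: [-2.4, -1.5, 4.7]
grip_width: 0.0243
```

```bash
python3 -m jog '[[[0,0,-0.004,0,0,0,255],[0,0,-0.012,0,0,0,255],[0,0,-0.022,0,0,0,255],[0,0,-0.033,0,0,0,255],[0,0,-0.044,0,0,0,255],[0,0,-0.055,0,0,0,255],[0,0,-0.066,0,0,0,255],[0,0,-0.077,0,0,0,255],[0,0,-0.088,0,0,0,255],[0,0,-0.0975,0,0,0,255]]]'
python3 -m jog '[[[0,0,0,0,0,0,255]]]'
python3 - <<'E'
from h import *
s,m=snap("scene","s6.png");o=bot.get_obs();print(o["eef_pos"],o["ft_force"],o["grip_width"])
for a in(-.79,-.8):
  P=np.array([.7445,-.045,0]);k=P+.24*np.array([-np.cos(a),np.sin(a),0]);t=np.array([np.sin(a),np.cos(a),0])
  e=lambda z,d:k+t*d+[0,0,z]
  print([proj(m,x).round(1).tolist() for x in(e(.1325,22/1000),e(.1465,.0455),e(.2185,0))])
cv2.imwrite('pics/c6.png',cv2.resize(s[130:290,200:380],None,fx=3.5,fy=3.5,interpolation=2))
E
```

```text
clock: 14.67
eef_pos: [0.5775, -0.2209, 0.2398]
tool_rot: [0.921, 0.389, 0.001, 0.003]
ft_force: [-5.1, -5.2, 16.2]
grip_width: 0.0245
clock: 14.75
eef_pos: [0.5772, -0.2204, 0.238]
tool_rot: [0.921, 0.389, 0.0, 0.002]
ft_force: [-5.0, -4.4, 14.3]
grip_width: 0.0245
[ 0.57740132 -0.22037253  0.23882261] [-5.21302686 -4.0038926  14.152249  ] 0.024537346288974807
[[247.6, 240.4], [249.0, 231.1], [243.8, 220.2]]
[[247.3, 241.0], [248.6, 231.6], [243.6, 220.7]]
```

View pics/c6.png

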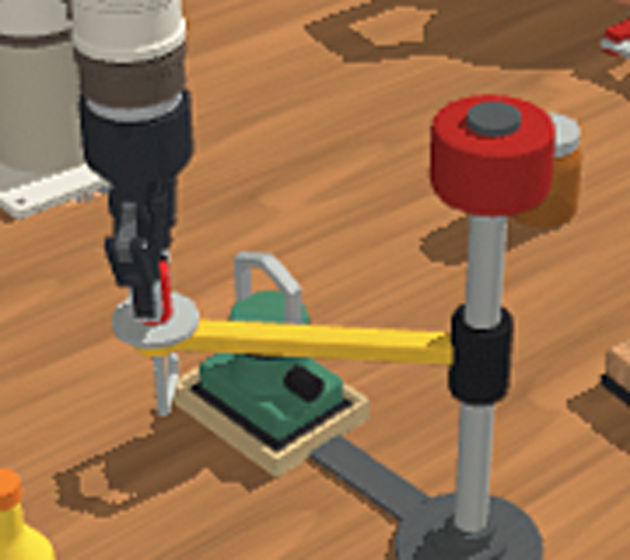

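The arm is pulled down about 97 mm, with the disc at (244.6,221.4) against a predicted (243.7,220.5). I'll swing halfway and check.

```bash
python3 -m jog '[[[-0.0043,0.0043,0,0,0,-1.5,255],[-0.0087,0.0087,0,0,0,-2.9,255],[-0.0169,0.0179,0,0,0,-5.9,255],[-0.0246,0.0275,0,0,0,-8.8,255],[-0.0319,0.0375,0,0,0,-11.8,255],[-0.0386,0.0479,0,0,0,-14.7,255],[-0.042,0.0533,0,0,0,-16.2,255],[-0.0448,0.0586,0,0,0,-17.6,255],[-0.0448,0.0586,0,0,0,-17.6,255]]]'
python3 - <<'E'
from h import *
s,m=snap("scene","s7.png");w,mw=snap("wrist","w7.png");o=bot.get_obs();print(o["eef_pos"],o["ft_force"],o["grip_width"])
H=np.zeros((560,800,3),np.uint8);H[:350,:560]=cv2.resize(w,(560,350));H[120:560,360:]=cv2.resize(s[170:280,210:320],(440,440),interpolation=2);cv2.imwrite('pics/c7.png',H)
E
```

```text
clock: 15.55
eef_pos: [0.532, -0.1607, 0.2397]
tool_rot: [0.97, 0.243, 0.001, 0.002]
ft_force: [-6.9, -4.2, 15.3]
grip_width: 0.0247
[ 0.53219281 -0.16119543  0.23954982] [-7.84905921 -3.9637158  14.85139575] 0.024053611971457917
```

View pics/c7.png

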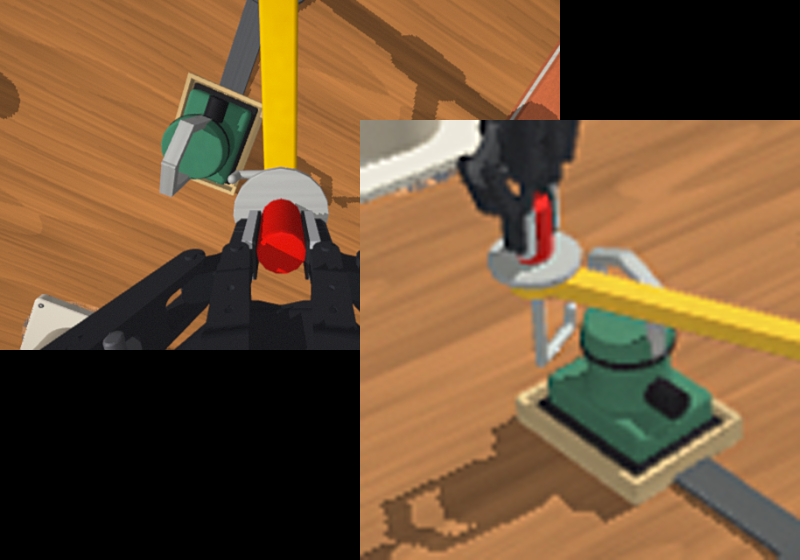

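```bash
python3 - <<'E'
from h import *
m=bot.camera_model("wrist");k=640/560
P=np.array([.7445,-.045,0])
for n,u,v,z in[("tip",235,178,.1465),("bailpk",186,124,.168),("bailfar",212,118,.155),("bailnear",172,163,.155)]:
    x=ray(m,u*k,v*k,z);d=x-P;print(n,x.round(4),np.hypot(*d[:2]).round(4),np.arctan2(d[1],-d[0]).round(3))
for p in [(.508,-.068,.168),(.508,-.068,.160)]: print(proj(m,p)/k)
im=cv2.imread('pics/w7.png');cv2.imwrite('pics/w7c.png',cv2.resize(im[110:240,170:310],None,fx=4,fy=4,interpolation=2))
E
```

```text
tip [ 0.5141 -0.1225  0.1465] 0.2431 -0.324
bailpk [ 0.545  -0.0688  0.168 ] 0.2009 -0.119
bailfar [ 0.5566 -0.0828  0.155 ] 0.1917 -0.198
bailnear [ 0.5037 -0.0671  0.155 ] 0.2418 -0.091
[168.62864457 163.07044201]
[172.48181074 160.70461561]
```

The bail's kink (its peak) sits where predicted, and the tongue tip radius of 0.243 matches the bail's 0.24. I'll swing in.

```bash
python3 -m jog '[[[-0.0044,0.0084,0,0,0,-2.3,255],[-0.0087,0.0169,0,0,0,-4.5,255],[-0.0126,0.0257,0,0,0,-6.8,255],[-0.016,0.0345,0,0,0,-9,255],[-0.0191,0.0435,0,0,0,-11.3,255],[-0.0191,0.0435,0,0,0,-11.3,255]]]'
python3 -m jog '[[[-0.0015,0.0046,0,0,0,-1.1,255],[-0.0029,0.0091,0,0,0,-2.3,255],[-0.0053,0.0184,0,0,0,-4.5,255],[-0.0075,0.0276,0,0,0,-6.8,255],[-0.0075,0.0276,0,0,0,-6.8,255]]]'
python3 - <<'E'
from h import *
s,m=snap("scene","s8.png");w,mw=snap("wrist","w8.png");o=bot.get_obs();print(o["eef_pos"],o["ft_force"],o["grip_width"])
E
```

```text
clock: 16.15
eef_pos: [0.5129, -0.1163, 0.2393]
tool_rot: [0.989, 0.146, 0.001, 0.001]
ft_force: [-7.2, -2.6, 14.6]
grip_width: 0.0246
clock: 16.57
eef_pos: [0.5058, -0.0884, 0.2391]
tool_rot: [0.996, 0.088, 0.001, 0.001]
ft_force: [-6.9, -1.5, 14.8]
grip_width: 0.0242
[ 0.5059518  -0.08906607  0.23912756] [-7.1140744  -1.61721475 13.84854729] 0.02447070380891841
```

```bash
python3 -m jog '[[[0,0,0.002,0,0,0,255],[0,0,0.006,0,0,0,255],[0,0,0.01,0,0,0,255],[0,0,0.014,0,0,0,255],[0,0,0.017,0,0,0,255],[0,0,0.019,0,0,0,255],[0,0,0.02,0,0,0,255]]]'
python3 -m jog '[[[0,0,0.001,0,0,0,255],[0,0,0.002,0,0,0,255],[0,0,0.003,0,0,0,255],[0,0,0.004,0,0,0,255],[0,0,0.005,0,0,0,255],[0,0,0.005,0,0,0,255]]]'
python3 -m jog '[[[0,0,0.001,0,0,0,255],[0,0,0.002,0,0,0,255],[0,0,0.003,0,0,0,255],[0,0,0.004,0,0,0,255],[0,0,0.005,0,0,0,255],[0,0,0.005,0,0,0,255]]]'
```

```text
clock: 17.25
eef_pos: [0.5061, -0.0893, 0.2592]
tool_rot: [0.996, 0.088, 0.002, 0.001]
ft_force: [-7.2, -1.6, 12.8]
grip_width: 0.0245
clock: 17.75
eef_pos: [0.506, -0.0893, 0.2642]
tool_rot: [0.996, 0.088, 0.002, 0.001]
ft_force: [-6.5, -1.4, 14.1]
grip_width: 0.0246
clock: 18.25
eef_pos: [0.5056, -0.0893, 0.2676]
tool_rot: [0.996, 0.088, 0.0, 0.001]
ft_force: [-5.7, -1.1, 6.9]
grip_width: 0.0246
```

Contact came after about 27 mm as expected, and the force fell by about 7 N, so the sander's weight is on the hook. I'll continue rising slowly and track the green blob numerically.

```bash
cat > g.py <<'E'
from h import *
import sys
s,m=snap("scene",sys.argv[1]);o=bot.get_obs();print(o["clock"],o["eef_pos"].round(4),o["ft_force"].round(1),o["grip_width"].round(4))
hs=cv2.cvtColor(s,cv2.COLOR_BGR2HSV)[150:300,150:360];k=(hs[...,0]>70)&(hs[...,0]<90)&(hs[...,1]>120)
n,l,st,c=cv2.connectedComponentsWithStats(k.astype(np.uint8));i=1+st[1:,4].argmax();print("green",st[i]+[150,150,0,0,0],c[i]+150)
E
python3 g.py s9.png
python3 -m jog '[[[0,0,0.001,0,0,0,255],[0,0,0.0025,0,0,0,255],[0,0,0.004,0,0,0,255],[0,0,0.006,0,0,0,255],[0,0,0.008,0,0,0,255],[0,0,0.01,0,0,0,255],[0,0,0.012,0,0,0,255],[0,0,0.014,0,0,0,255],[0,0,0.015,0,0,0,255],[0,0,0.015,0,0,0,255]]]'
python3 g.py s10.png
python3 -m jog '[[[0,0,0.002,0,0,0,255],[0,0,0.004,0,0,0,255],[0,0,0.006,0,0,0,255],[0,0,0.008,0,0,0,255],[0,0,0.01,0,0,0,255],[0,0,0.012,0,0,0,255],[0,0,0.014,0,0,0,255],[0,0,0.016,0,0,0,255],[0,0,0.017,0,0,0,255],[0,0,0.017,0,0,0,255]]]'
python3 g.py s11.png
```

```text
clock: 19.13
eef_pos: [0.5056, -0.0893, 0.2826]
tool_rot: [0.996, 0.088, 0.0, 0.001]
ft_force: [-5.8, -1.5, 7.9]
grip_width: 0.0245
clock: 20.02
eef_pos: [0.5056, -0.0892, 0.2996]
tool_rot: [0.996, 0.088, 0.0, 0.001]
ft_force: [-5.5, -1.6, 7.1]
grip_width: 0.0248Traceback (most recent call last):
  File "g.py", line 3, in <module>
    s,m=snap("scene",sys.argv[1]);o=bot.get_obs();print(o["clock"],o["eef_pos"].round(4),o["ft_force"].round(1),o["grip_width"].round(4))
                                                                                                                ^^^^^^^^^^^^^^^^^^^^^
AttributeError: 'float' object has no attribute 'round'
Traceback (most recent call last):
  File "g.py", line 3, in <module>
    s,m=snap("scene",sys.argv[1]);o=bot.get_obs();print(o["clock"],o["eef_pos"].round(4),o["ft_force"].round(1),o["grip_width"].round(4))
                                                                                                                ^^^^^^^^^^^^^^^^^^^^^
AttributeError: 'float' object has no attribute 'round'
Traceback (most recent call last):
  File "g.py", line 3, in <module>
    s,m=snap("scene",sys.argv[1]);o=bot.get_obs();print(o["clock"],o["eef_pos"].round(4),o["ft_force"].round(1),o["grip_width"].round(4))
                                                                                                                ^^^^^^^^^^^^^^^^^^^^^
AttributeError: 'float' object has no attribute 'round'
```

```bash
cat > g.py <<'E'
import sys,cv2,numpy as np
for f in sys.argv[1:]:
    s=cv2.imread('pics/'+f);hs=cv2.cvtColor(s,cv2.COLOR_BGR2HSV)[150:300,210:340];k=(hs[...,0]>70)&(hs[...,0]<90)&(hs[...,1]>120)
    n,l,st,c=cv2.connectedComponentsWithStats(k.astype(np.uint8));i=1+st[1:,4].argmax();print(f,st[i],c[i])
E
python3 g.py s4.png s8.png s9.png s10.png s11.png
python3 -m jog '[[[0,0,0.002,0,0,0,255],[0,0,0.004,0,0,0,255],[0,0,0.007,0,0,0,255],[0,0,0.01,0,0,0,255],[0,0,0.013,0,0,0,255],[0,0,0.016,0,0,0,255],[0,0,0.019,0,0,0,255],[0,0,0.021,0,0,0,255],[0,0,0.022,0,0,0,255],[0,0,0.022,0,0,0,255]]]'
python3 -m jog '[[[0,0,0.002,0,0,0,255],[0,0,0.004,0,0,0,255],[0,0,0.006,0,0,0,255],[0,0,0.008,0,0,0,255],[0,0,0.009,0,0,0,255],[0,0,0.01,0,0,0,255],[0,0,0.011,0,0,0,255],[0,0,0.012,0,0,0,255],[0,0,0.012,0,0,0,255],[0,0,0.012,0,0,0,255]]]'
```

```text
s4.png [55 66  5 12 13] [56.30769231 71.07692308]
s8.png [55 66  4 12 14] [56.21428571 71.28571429]
s9.png [46 78  9 10 14] [48.85714286 81.85714286]
s10.png [54 61  4 10 11] [55.09090909 65.72727273]
s11.png [46 69  9  8 12] [49.         71.91666667]
clock: 20.9
eef_pos: [0.5055, -0.0892, 0.3215]
tool_rot: [0.996, 0.088, 0.0, 0.001]
ft_force: [-4.9, -1.7, 6.2]
grip_width: 0.0245
clock: 21.73
eef_pos: [0.5056, -0.0892, 0.333]
tool_rot: [0.996, 0.088, 0.0, 0.001]
ft_force: [-4.1, -1.5, 6.3]
grip_width: 0.0245
```

```bash
python3 -m jog '[[[0,0,0.001,0,0,0,255],[0,0,0.002,0,0,0,255],[0,0,0.002,0,0,0,255],[0,0,0.002,0,0,0,255]]]'
python3 -m jog '[[[0,0,0.0005,0,0,0,255],[0,0,0.001,0,0,0,255],[0,0,0.001,0,0,0,255],[0,0,0.001,0,0,0,255]]]'
```

```text
clock: 22.07
eef_pos: [0.5058, -0.089, 0.3343]
tool_rot: [0.996, 0.088, -0.0, 0.0]
ft_force: [-3.2, -1.2, 4.4]
grip_width: 0.0243
clock: 22.4
eef_pos: [0.5061, -0.0888, 0.3346]
tool_rot: [0.996, 0.088, -0.0, 0.0]
ft_force: [-3.0, -1.2, 1.3]
grip_width: 0.0243
```

```bash
python3 -m jog '[[[0,0,0.0005,0,0,0,255],[0,0,0.0005,0,0,0,255],[0,0,0.0005,0,0,0,255],[0,0,0.0005,0,0,0,180],[0,0,0.0005,0,0,0,100],[0,0,0.0005,0,0,0,0],[0,0,0.0005,0,0,0,0],[0,0,0.0005,0,0,0,0],[0,0,0.0005,0,0,0,0],[0,0,0.0005,0,0,0,0]]]'
python3 -m jog '[[[0,0,0.01,0,0,0,0],[0,0,0.03,0,0,0,0],[0,0,0.055,0,0,0,0],[0,0,0.08,0,0,0,0],[-0.03,0,0.09,0,0,0,0],[-0.06,0,0.09,0,0,0,0],[-0.09,0.02,0.09,0,0,0,0],[-0.12,0.04,0.09,0,0,0,0],[-0.15,0.06,0.09,0,0,0,0],[-0.15,0.06,0.09,0,0,0,0]]]'
python3 - <<'E'
from h import *
snap("scene","s12.png")
E
python3 -m jog '[[[0,0,0,0,0,0,0],[0,0,0,0,0,0,0],[0,0,0,0,0,0,0],[0,0,0,0,0,0,0],[0,0,0,0,0,0,0],[0,0,0,0,0,0,0],[0,0,0,0,0,0,0],[0,0,0,0,0,0,0],[0,0,0,0,0,0,0],[0,0,0,0,0,0,0]]]'
python3 - <<'E'
from h import *
import time
a=cv2.imread('pics/s12.png');b,m=snap("scene","s13.png");
for _ in range(6): bot.camera("top")
c,m=snap("scene","s14.png");t,_=snap("top","t14.png")
r=np.s_[140:300,200:345]
print("diff",cv2.absdiff(a,b)[r].max(2).__gt__(40).sum(),cv2.absdiff(c,b)[r].max(2).__gt__(40).sum())
H=np.zeros((580,800,3),np.uint8);H[:,:560]=cv2.resize(c[130:275,210:350],(560,580),interpolation=2);H[:320,560:]=cv2.resize(t[160:280,305:395],(240,320),interpolation=2);H[330:580,560:]=cv2.resize(t[130:280,180:450],(240,250));cv2.imwrite('pics/c14.png',H)
E
```

```text
clock: 23.23
eef_pos: [0.5061, -0.0885, 0.3354]
tool_rot: [0.996, 0.088, 0.0, -0.0]
ft_force: [-0.1, -0.2, -0.4]
grip_width: 0.0851
clock: 24.07
eef_pos: [0.3512, -0.0266, 0.4269]
tool_rot: [0.996, 0.089, 0.001, -0.001]
ft_force: [-0.6, -0.2, 0.6]
grip_width: 0.0856
clock: 24.95
eef_pos: [0.3561, -0.0287, 0.4253]
tool_rot: [0.996, 0.088, -0.0, -0.0]
ft_force: [0.2, 0.3, 0.9]
grip_width: 0.0852
diff 0 0
```

View pics/c14.png

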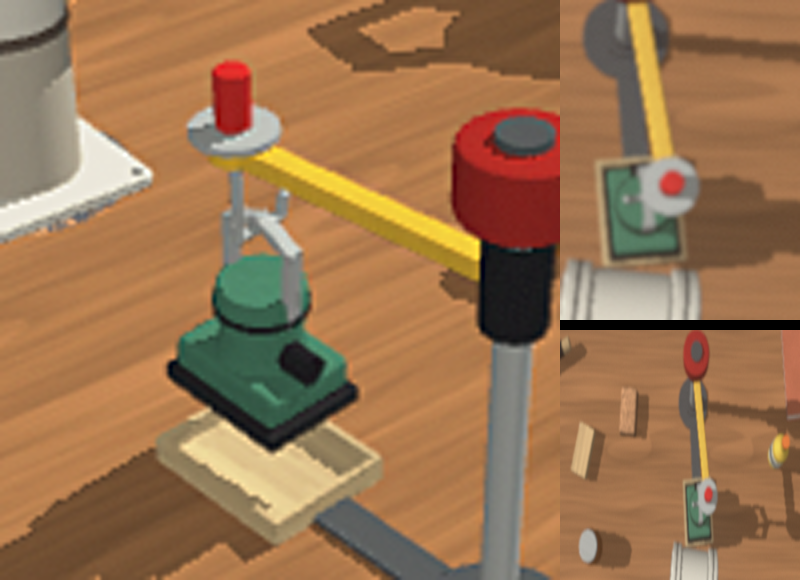

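The sander hangs level from the hook above the tray, with the knob top at about (232,68) and the pad at about (265,410) in the crop. There is no pixel change between frames and the bystanders are in place.

```bash
python3 -c "
from workcell import bot
bot.job_done();print(bot.get_obs()['clock'])"
```

```text
the job is handed in; nothing more can be done
the job is handed in; nothing more can be done
```

The sander now hangs still from the hook, upright above its tray, and the job was handed in at about 25 s of robot time.

I first swung the hook aside. Then I set the sander down in the tray with a light touchdown (about 8 N) and released it. I pulled the knob down about 97 mm, swung the tongue in under the bail without touching it, and let it rise slowly in the grip to the top before letting go.

**Last checks**
- **Still:** scene images about 0.9 s and 0.4 s apart showed no pixel change.
- **Fully up:** at release the knob was within 1 mm of its first grip height, and the spring pull on the gripper had dropped to about 1 N.
- **Bystanders:** all four looked unmoved in the top view; I did not measure their positions.
- **Disagreements:** my automatic tracking of the green sander gave useless blobs, so I relied on contact force and the final picture. There was a steady sideways force of 3–8 N on the knob while gripped, from a few millimetres of error in my estimate of the arm's arc.

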